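Trial-fit a captive hatch panel in its frame

ROBOT

A 6-joint arm with a two-finger parallel gripper is mounted at the origin on a cart in front of the work surface, level with it; the furniture and walls round the work are solid. World frame = base frame: x ahead of the robot, y to its left, z up, the work surface at z = 0. Lengths are in m, angles in rad, forces in N, time in s.
With the tool pointing down it reaches from about 0.35 to 0.8 m from the base axis. Payload 7.3 kg.
Tool frame: the origin (TCP) lies at the very end of the fingers, on their centre line; the grasp point (between the pads) lies 19 mm behind it; z points along the fingers, y is the line along which they close (so a half turn about z gives the same grasp; the last joint's range is limited). The gripper opens to 85 mm and grips with 20 to 120 N. Pads are 22 mm wide; open, the fingers measure 114 mm over their backs; the gripper's body (76 mm by 85 mm) begins 54 mm behind the grasp point. The pads swing forward as they close: fully open they stand 13 mm farther back than shut.
Start: joints at [1.125, 0.342, 1.524, -0, 1.275, -0.146], TCP at [0.155, 0.502, 0.231] pointing down, gripper open.
Joint ranges: [-2.53, 2.53], [-0.77, 2.02], [0.04, 2.7], [-1, 4.14], [0.28, 2.66], [-3.11, 3.11]. Speed limits (rad/s): [2.57, 2.57, 3.14, 3.14, 3.14, 3.14].

INTERFACE

Orientations are given as a 3x3 rotation matrix whose columns are the frame's x, y, z axes.
In Python, from station import env gives the robot as it stands.
- The arm moves only by the tool arm_command, never from a script. Its arguments are lists of equal length, an entry for each row: "travel": the shift along the tool's x, y, z as a fraction of full scale, a list of three; "dr": the turn, a rotation vector about the tool's x, y, z as a fraction of full scale, a list of three; "grip": the closure, from 0 (fully open) to 1 (shut). In form: {"travel": [[dx, dy, dz], ...], "dr": [[wx, wy, wz], ...], "grip": [grip, ...]}. A call has 1 to 20 rows; each row shifts and turns the commanded pose from where the row before left it, along the tool's axes as they then stand; what a row does not reach is not made up. Full scale, the value 1, is 0.06 m for a shift and 6 degrees for a turn. A row lasts 1/8 s, in which the tool goes at most 62.5 mm and 10.7 degrees, less where a joint would pass 70% of its speed; a pose out of reach is approached as far as the arm can. A call with a number of a shift or a turn outside -1 to 1 is refused whole. A call with a gripper value outside its range is refused whole. The fingers move at their own pace and stop on an object; the grip force is fixed at half the most. Time passes only in rows, so rows that do not move let the fingers close. It gives the time, the measured TCP pose, the force, the opening and the grip force at its end, in the units of the state.
- env.get_state(): the state, without advancing time (a new reading comes with each control period).
- env.capture(name): name is "scene" or "side" or "wrist"; returns a dict with "pixels" (400x640x3 uint8, red, green, blue), "mtx" (3x3 intrinsics, pixels), "rvec" (rotation vector, rad) and "tvec" (3), from world to camera coordinates, as OpenCV has them. Camera axes: x right, y down, z forward; pixel columns grow to the right and rows downward; lengths in m; the calibration is good to about 2 mm. A picture is of the moment at which its call begins. There is no depth.
- env.sign_off(): hands the job in; it is judged then, once.
The state is a dict: "time": time; "q": joint angles; "qvel": joint speeds; "joint_torque": joint torques, N m; "tool_pos": TCP position; "orientation": TCP orientation; "force": force on the tool from outside, world axes, zero at the start; "ft_torque": the same for the moment, N m; "finger_gap": opening from 0.0 (shut) to 1.0 (fully open); "gripper_force": force on a finger pad.
Only numpy, scipy, OpenCV 4.12 (cv2) and the standard library are available. Lean on these libraries where they do the work, as an engineer would, in place of code of your own. Each camera call takes 0.05 s, during which the arm holds its last target. There are 200 camera calls.

TASK

Trial-fit the hatch panel in the wooden hatch frame that is screwed to the bench. The panel is longer than the opening: lift it by its handle, tip it and feed its far edge deep under the far rail, lower the near edge through the opening onto the ledges, then gently draw the panel back under the near rail until it presses on the two hidden rubber buffers with a light push of about 8 N, never squeezing them hard. Let go and leave it lying flat under both rails, up against the buffers, without disturbing the tools lying about.

Things in the scene. Friction and masses are not known exactly. Their poses are not given: they have to be found in the camera images.
- frame: Wooden hatch frame, open above and below, 283 (x) x 182 (y) x 59 mm high, screwed to the bench by a small steel lug (sticks out 22 mm) at the middle of each side. Origin: bench level, under the centre of the 176 mm long opening between its rails; x points from near to far rail (away from the robot), y across, z up. Inside width 158 mm between side boards 49 mm high. Ledge tops are at z = 28 mm.
- far_rail (a point): Middle of the far rail's lower lip edge (frame x = +88, z = 49 mm). The plywood rail is 10 mm thick above this; below it a 21 mm high slot is left over the ledge, 38.5 mm deep: the far end board stands at frame x = +126.5 mm. With the panel pushed in to there, its near edge clears the near rail by only 2.5 mm. Axes as the frame's.
- near_rail (a point): Middle of the near rail's lower lip edge (frame x = -88, z = 49 mm); rail and slot as at the far end, but two screw-in rubber buffers stand in this slot at frame y = -45 and +45 mm. They are screwed in differently each time: their faces lie anywhere from 6 to 30 mm in from the lip, out of sight under the rail: feel for them. Axes as the frame's.
- buffer_pads (a joint): How far the two rubber buffers under the near rail are squeezed toward the near end, in m: 0 = untouched, 0.005 = squeezed flat. They yield 4 N per mm (both together), so a push of 8 N squeezes them 2 mm; over 12 N is too hard.
- panel: The loose hatch panel, plywood 212 (x) by 150 (y) by 10 mm, 0.25 to 0.45 kg, with a dark wooden bridge handle on top. Origin: centre of its underside; x along its 212 mm length, z up through the handle. It lies flat on the bench with +x roughly away from the robot, and goes into the frame that way round.
- panel_grip (a point): Centre of the handle's bar, 43 mm above the panel's underside, over the panel's middle. The bar is 96 mm long (along the panel's x), 18 mm wide (y) and 22 mm tall, on two feet that are 54 mm apart inside and 22 mm high; axes as the panel's.
- panel_far (a point): Middle of the panel's far lower edge (panel x = +106 mm, underside); axes as the panel's.
- panel_near (a point): Middle of the panel's near lower edge (panel x = -106 mm, underside); axes as the panel's.
- rule_tape: Yellow tape measure standing on the bench, 82 by 33 by 69 mm; origin under its middle. Leave it alone.
- flat_pencil: Red flat carpenter's pencil, 168 mm long, lying on the bench; origin under its middle. Leave it alone.
- cam: Small black cam clamp with a white lever, 113 by 54 by 30 mm, lying on the bench; origin under its middle. Leave it alone.

How it is judged:
On the way, in this order (a step that is already met when the one before it is completed fails the run):
1. the tipped panel's far edge is at least 10 mm under the far rail (x of panel_far in the frame of frame above 0.098 m and z of panel_far in the frame of frame between 0.022 and 0.046 m and angle between panel's own z axis and vertical above 0.07 rad), for 0.05 s.
2. the near edge has gone down through the opening, below the near rail (z of panel_near in the frame of frame between 0.022 and 0.038 m and x of panel_far in the frame of frame above 0.092 m), for 0.05 s.
3. the panel has been drawn back under the near rail and presses on the rubber buffers (squeezed at least 1.2 mm, about 5 N) (x of panel_near in the frame of frame below -0.092 m and value of joint buffer_pads above 0.0012 m), for 0.2 s.
At the end, for the whole second after the job is handed in: The panel lies flat on the ledges (both ends within 3 mm of ledge height, tilt under 0.02 rad), at rest, with its near edge at least 4 mm under the near rail and its far edge at least 4 mm under the far rail, and not more than 2 mm off the faces of the rubber buffers (x of panel_near in the frame of frame below -0.092 m and x of panel_far in the frame of frame above 0.092 m and z of panel_near in the frame of frame between 0.025 and 0.031 m and z of panel_far in the frame of frame between 0.025 and 0.031 m and angle between panel's own z axis and vertical below 0.02 rad and x of panel_near in the frame of buffer_pads below -0.104 m and linear speed of panel below 0.01 m/s); the robot touches nothing.
It fails at once if the panel is knocked or forced against the frame with more than 60 N (contact force between panel and frame above 60 N).
It fails at once if the rubber buffers are squeezed hard (more than 3 mm, about 12 N) (value of joint buffer_pads above 0.003 m).
It fails at once if the tape measure, pencil or cam clamp is moved by more than 30 mm (distance of any of rule_tape, flat_pencil, cam from where it was at the start of the episode above 0.03 m).
It also fails if it takes over 56 s, if anything falls off the work surface, if the arm or the gripper's body presses on something with over 40 N, if the wrist force passes 120 N, or if a joint passes its speed limit or range.

## Working session

There is one attempt and no reset: what is moved stays moved. The work goes in short steps, Python scripts to look and compute and a tool call to move; the robot and the scene stay as the last step left them, time stands still between calls to the robot, and variables do not carry over. Pictures are saved under pics/ and viewed, at most 10 in all, crops included, and the job is handed in when it is done.

Besides the shell and the picture viewer there is one more tool, called after "Emit:" as name(argument=value, ...) on one line, values as JSON. arm_command: Moves the arm, as the interface text tells. Shift numbers are shares of 0.06 m and turn numbers shares of 6 degrees, none past 1 either way. Its arguments: {"type":"object","properties":{"travel":{"type":"array"},"dr":{"type":"array"},"grip":{"type":"array"}},"required":["travel","dr","grip"]}

```bash
mkdir -p pics; ls; python3 - <<'E'
from station import env
import cv2,numpy as np
s=env.get_state()
print({k:np.round(v,3).tolist() for k,v in s.items()})
for n in("scene","side"):
    c=env.capture(n);cv2.imwrite(f"pics/{n}0.png",c["pixels"][:,:,::-1]);np.savez(f"pics/{n}0.npz",**c)
    R=cv2.Rodrigues(c["rvec"])[0];print(n,(-R.T@np.ravel(c["tvec"])).round(3),R[2].round(2),c["mtx"][0,0])
E
```

```text
pics
{'time': 0.0, 'q': [1.125, 0.343, 1.525, -0.0, 1.275, -0.146], 'qvel': [-0.001, -0.0, 0.002, 0.0, 0.0, 0.001], 'joint_torque': [0.0, -43.367, -24.601, -0.0, 0.008, -0.0], 'tool_pos': [0.155, 0.501, 0.231], 'orientation': [[-0.955, 0.295, -0.001], [0.295, 0.955, -0.001], [0.0, -0.002, -1.0]], 'force': [0.058, 0.251, -0.524], 'ft_torque': [0.036, -0.021, -0.025], 'gripper_force': 0.0, 'finger_gap': 1.003}
scene [ 0.242 -0.639  0.816] [ 0.28  0.63 -0.72] 470.0237669726469
side [0.275 0.692 0.463] [ 0.31 -0.83 -0.46] 407.3645347420398
```

View pics/scene0.png

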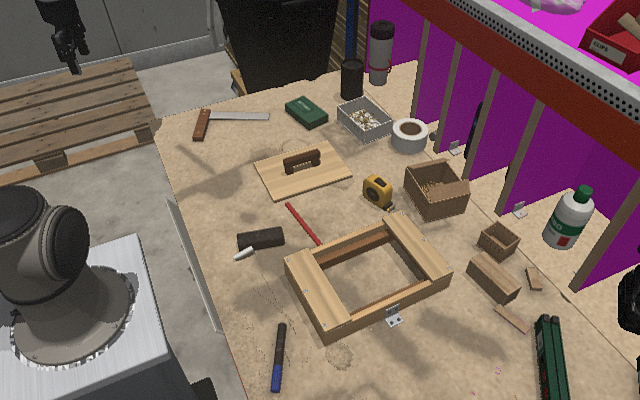

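View pics/side0.png

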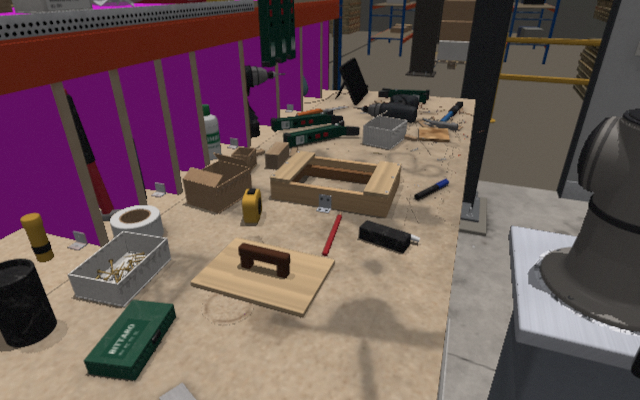

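The scene view shows the panel at about (255–352, 141–200) with its handle at (301,161), and the frame at (285–452, 212–340). The tape is at (378,191), the pencil runs (287,205)–(320,245), and the cam is at (260,240). Next I'll crop in for the corner pixels.

```bash
cat > h.py <<'E'
import cv2,numpy as np
def cast(c,uv,z):
    R=cv2.Rodrigues(c["rvec"])[0];t=np.ravel(c["tvec"]);o=-R.T@t
    p=cv2.undistortPoints(np.array(uv,float).reshape(-1,1,2),c["mtx"],None)[:,0]
    d=np.c_[p,np.ones(len(p))]@R
    return o+d*((z-o[2])/d[:,2])[:,None]
def proj(c,P):
    return cv2.projectPoints(np.array(P,float),c["rvec"],c["tvec"],c["mtx"],None)[0][:,0]
E
python3 - <<'E'
import cv2
a=cv2.imread("pics/scene0.png")[135:345,245:460]
a=cv2.resize(a,None,fx=2.8,fy=2.8,interpolation=cv2.INTER_CUBIC)
for x in range(250,460,10):cv2.line(a,(int((x-245)*2.8),0),(int((x-245)*2.8),4 if x%50 else 15),(0,0,255),1)
for y in range(140,345,10):cv2.line(a,(0,int((y-135)*2.8)),(4 if y%50 else 15,int((y-135)*2.8)),(0,0,255),1)
cv2.imwrite("pics/crop.png",a)
E
```

```text
(no output)
```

View pics/crop.png

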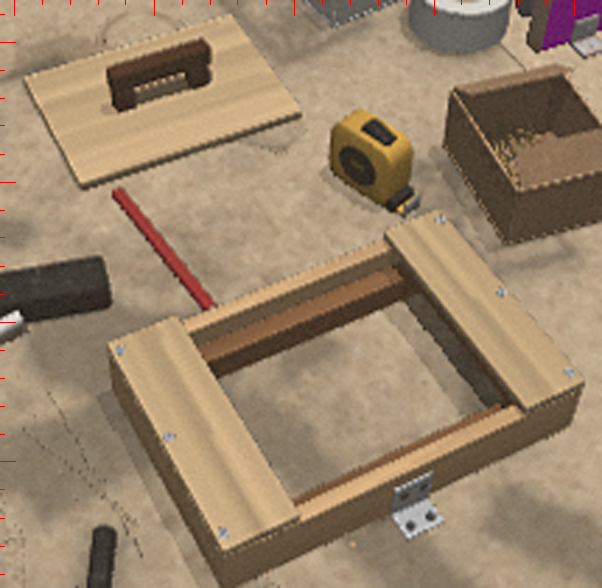

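The crop shows the panel's top corners at crop pixels (25,80), (233,14), (300,112) and (83,184), and all 8 rail corners clearly.

```bash
cat > m.py <<'E'
from h import *
c=np.load("pics/scene0.npz")
f=lambda L:np.array(L,float)/2.8+[245,135]-0.3
P=cast(c,f([(25,80),(233,14),(300,112),(83,184)]),.010)[:,:2]   # NL,FL,FR,NR
F=cast(c,f([(108,346),(178,317),(300,518),(220,550),(386,237),(440,212),(583,380),(525,410)]),.059)[:,:2]
H=np.array([[-141.5,91],[-88,91],[-88,-91],[-141.5,-91],[88,91],[141.5,91],[141.5,-91],[88,-91]])/1e3
PM=np.array([[-106,75],[106,75],[106,-75],[-106,-75]])/1e3
def fit(M,W):
    m,w=M.mean(0),W.mean(0);A=(M-m).T@(W-w);a=np.arctan2(A[0,1]-A[1,0],A[0,0]+A[1,1])
    R=np.array([[np.cos(a),-np.sin(a)],[np.sin(a),np.cos(a)]]);t=w-R@m
    return t,a,W-(M@R.T+t)
if __name__=="__main__":
  for n,M,W in(("panel",PM,P),("frame",H,F)):
    t,a,r=fit(M,W);print(n,t.round(4),np.degrees(a).round(2));print((r*1e3).round(1).tolist())
  s=np.load("pics/side0.npz")
  print("handle top ends",cast(c,f([(108,68),(205,42)]),.054).round(3))
  print("tape top",cast(c,f([(375,125)]),.069),"pencil",cast(c,f([(118,192),(212,306)]),.005).round(3),"cam",cast(c,f([(105,260),(110,305)]),.03).round(3))
E
python3 m.py
python3 - <<'E'
from h import *;from m import *
s=np.load("pics/side0.npz");im=cv2.imread("pics/side0.png")
a=cv2.resize(im[145:320,180:410],None,fx=3.3,fy=3.3,interpolation=cv2.INTER_CUBIC)
def dr(M,z,t,a0):
    R=np.array([[np.cos(a0),-np.sin(a0)],[np.sin(a0),np.cos(a0)]]);W=M@R.T+t
    for p in proj(s,np.c_[W,np.full(len(W),z)]):cv2.circle(a,tuple(((p+.5-[180,145])*3.3).astype(int)),3,(0,0,255),1)
for M,z,W in((PM,.01,P),(H,.059,F)):
    t,a0,_=fit(M,W);dr(M,z,t,a0)
t,a0,_=fit(PM,P);dr(np.array([[-.048,0],[.048,0]]),.054,t,a0)
cv2.imwrite("pics/sidecrop.png",a)
E
```

```text
panel [0.5716 0.1759] -0.6
[[0.7, -2.8], [1.5, 0.6], [-3.8, 1.0], [1.6, 1.2]]
frame [ 0.5537 -0.184 ] 1.28
[[-0.1, -1.8], [2.0, -1.1], [1.2, -0.1], [-1.0, 3.1], [0.6, -4.2], [-2.1, -1.5], [-2.0, 3.8], [1.3, 1.8]]
handle top ends [[0.525 0.183 0.054]
 [0.616 0.178 0.054]]
tape top [[0.68912397 0.00621173 0.069     ]] pencil [[ 0.491  0.086  0.005]
 [ 0.51  -0.059  0.005]] cam [[ 0.446  0.001  0.03 ]
 [ 0.433 -0.042  0.03 ]]
```

View pics/sidecrop.png

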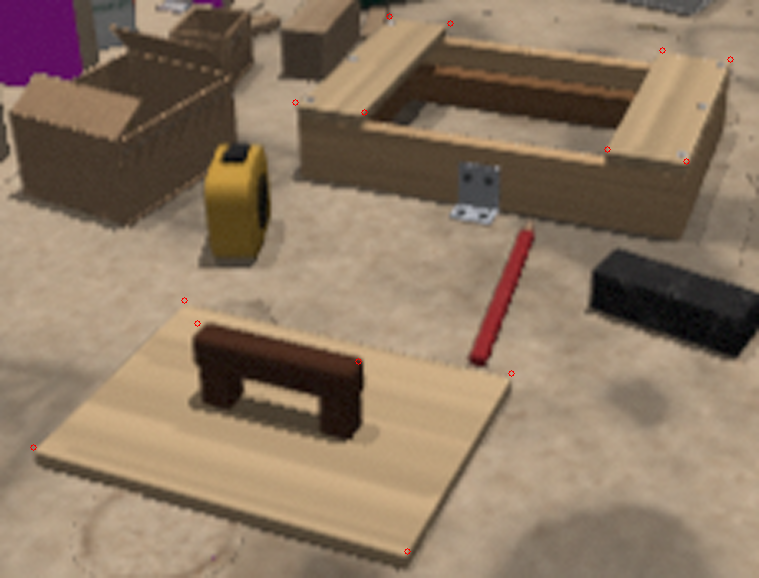

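```bash
cat > plan.py <<'E'
# rows from pose (p,R) to target pose in n rows; printed for the arm_command call
from h import *
from scipy.spatial.transform import Rotation as Ro
def Rt(yaw,tilt):   # tool x = -panel x ; tilt>0: far edge down (deg)
    return (Ro.from_euler("z",yaw,degrees=True)*Ro.from_euler("y",tilt,degrees=True)*Ro.from_euler("y",180,degrees=True)).as_matrix()
def rows(p,R,targets):
    T=[];D=[];p=np.array(p,float)
    for tp,tR,n in targets:
        tp=np.array(tp,float);rv=Ro.from_matrix(R.T@tR).as_rotvec();p0,R0=p.copy(),R.copy()
        for k in range(1,n+1):
            q=p0+(tp-p0)*k/n;Q=R0@Ro.from_rotvec(rv*k/n).as_matrix()
            t=np.round(R.T@(q-p)/.06,3);d=np.round(np.degrees(Ro.from_matrix(R.T@Q).as_rotvec())/6,3)
            p=p+R@t*.06;R=R@Ro.from_rotvec(np.radians(d*6)).as_matrix()
            T.append(t.tolist());D.append(d.tolist())
    print(len(T),"travel",T,"\ndr",D);print("max",np.abs(T).max(),np.abs(D).max(),"end",p.round(4));return p,R
E
python3 - <<'E'
from plan import *;from station import env
s=env.get_state();print(Rt(0,0).round(2))
rows(s["tool_pos"],np.array(s["orientation"]),[([.571,.1775,.15],Rt(-.6,0),16)])
E
```

```text
[[-1.  0.  0.]
 [ 0.  1.  0.]
 [-0.  0. -1.]]
16 travel [[-0.514, -0.194, 0.084], [-0.51, -0.203, 0.084], [-0.506, -0.213, 0.085], [-0.503, -0.222, 0.084], [-0.498, -0.23, 0.084], [-0.494, -0.24, 0.084], [-0.49, -0.249, 0.084], [-0.485, -0.257, 0.085], [-0.48, -0.266, 0.084], [-0.476, -0.275, 0.084], [-0.47, -0.283, 0.084], [-0.465, -0.292, 0.084], [-0.46, -0.3, 0.084], [-0.455, -0.309, 0.084], [-0.448, -0.316, 0.085], [-0.443, -0.325, 0.084]] 
dr [[-0.001, -0.0, -0.173], [-0.001, -0.0, -0.172], [-0.0, -0.001, -0.173], [-0.001, 0.0, -0.173], [-0.001, -0.0, -0.173], [-0.001, -0.0, -0.172], [-0.001, -0.001, -0.173], [-0.0, 0.0, -0.173], [-0.001, -0.0, -0.172], [-0.001, -0.0, -0.173], [-0.001, -0.001, -0.173], [-0.001, 0.0, -0.172], [-0.0, -0.0, -0.173], [-0.001, -0.0, -0.173], [-0.001, -0.0, -0.173], [-0.001, -0.001, -0.172]]
max 0.514 0.173 end [0.571  0.1775 0.15  ]
```

Emit:
arm_command(travel=[[-0.51,-0.19,0.08],[-0.51,-0.2,0.08],[-0.51,-0.21,0.08],[-0.5,-0.22,0.08],[-0.5,-0.23,0.08],[-0.49,-0.24,0.08],[-0.49,-0.25,0.08],[-0.49,-0.26,0.08],[-0.48,-0.27,0.08],[-0.48,-0.28,0.08],[-0.47,-0.28,0.08],[-0.47,-0.29,0.08],[-0.46,-0.3,0.08],[-0.46,-0.31,0.08],[-0.45,-0.32,0.08],[-0.44,-0.33,0.08],[0,0,0],[0,0,0]], dr=[[0,0,-0.173],[0,0,-0.173],[0,0,-0.173],[0,0,-0.173],[0,0,-0.173],[0,0,-0.173],[0,0,-0.173],[0,0,-0.173],[0,0,-0.173],[0,0,-0.173],[0,0,-0.173],[0,0,-0.173],[0,0,-0.173],[0,0,-0.173],[0,0,-0.173],[0,0,-0.173],[0,0,0],[0,0,0]], grip=[0,0,0,0,0,0,0,0,0,0,0,0,0,0,0,0,0,0])

```text
time: 2.35
tool_pos: [0.5715, 0.1778, 0.1541]
orientation: [[-1.0, 0.01, -0.001], [0.01, 1.0, 0.0], [0.001, 0.0, -1.0]]
force: [-0.5, -0.4, 0.1]
finger_gap: 1.003
gripper_force: 0.0
```

```bash
python3 - <<'E'
from plan import *;from station import env
s=env.get_state();print(s["time"],s["tool_pos"],np.round(s["orientation"],3).tolist(),s["force"])
c=env.capture("wrist");np.savez("pics/wrist1.npz",**c);a=c["pixels"][:,:,::-1].copy()
t=np.array([.5716,.1774]);R=Ro.from_euler("z",-.6,degrees=True).as_matrix()[:2,:2]
for M,z in (([[-.106,.075],[.106,.075],[.106,-.075],[-.106,-.075]],.01),([[-.048,.009],[.048,.009],[.048,-.009],[-.048,-.009]],.054)):
    W=np.array(M)@R.T+t
    for p in proj(c,np.c_[W,np.full(4,z)]):cv2.circle(a,tuple(int(x) for x in p),3,(0,0,255),1)
cv2.imwrite("pics/wrist1.png",a)
E
```

```text
2.35 [0.57145095 0.1778042  0.15407996] [[-1.0, 0.01, -0.001], [0.01, 1.0, 0.0], [0.001, 0.0, -1.0]] [-0.50673321 -0.35912109  0.08350395]
```

View pics/wrist1.png

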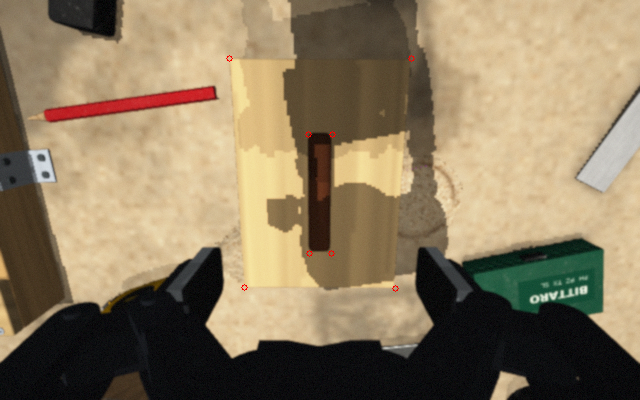

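The wrist view shows the handle at (320,193), and the predicted handle and panel corners land within 1–2 px of it. Descending to grasp.

Emit:
arm_command(travel=[[0,0,0.3],[0,0,0.3],[0,0,0.3],[0,0,0.3],[0,0,0.3],[0,0,0.25],[0,0,0.2],[0,0,0.15],[0,0,0.067],[0,0,0],[0,0,0],[0,0,0],[0,0,0],[0,0,0],[0,0,0]], dr=[[0,0,0],[0,0,0],[0,0,0],[0,0,0],[0,0,0],[0,0,0],[0,0,0],[0,0,0],[0,0,0],[0,0,0],[0,0,0],[0,0,0],[0,0,0],[0,0,0],[0,0,0]], grip=[0,0,0,0,0,0,0,0,0,0,1,1,1,1,1])

```text
time: 4.28
tool_pos: [0.5723, 0.1777, 0.0248]
orientation: [[-1.0, 0.01, 0.001], [0.01, 1.0, 0.0], [-0.001, 0.0, -1.0]]
force: [-0.3, 1.3, 1.8]
finger_gap: 0.206
gripper_force: 60.0
```

```bash
cat >> plan.py <<'E'
FC=np.array([.5537,-.1825]);FY=1.28;OFF=np.array([.0007,0,.0248])
def tcp(farx,farz,tilt,y=0):   # panel_far in frame coords (mm) -> tool pose
    RP=(Ro.from_euler("z",FY,degrees=True)*Ro.from_euler("y",tilt,degrees=True)).as_matrix()
    F=Ro.from_euler("z",FY,degrees=True).as_matrix()
    return F@np.array([farx,y,farz])/1.+0 if 0 else np.r_[FC,0]+F@(np.array([farx,y,farz])/1e3)+RP@(OFF-[.106,0,0]),Rt(FY,tilt)
def where(s):   # panel far/near in frame coords (mm) if rigid in grasp
    R=np.array(s["orientation"])@Rt(0,0).T;F=Ro.from_euler("z",FY,degrees=True).as_matrix()
    o=np.array(s["tool_pos"])-R@OFF-np.r_[FC,0]
    return [(F.T@(o+R@[k*.106,0,0])*1e3).round(1) for k in(1,-1)],np.degrees(np.arctan2(-R[2,0],R[0,0])).round(2)
E
sed -i 's/return F@np.array(\[farx,y,farz\])\/1.+0 if 0 else /return /' plan.py
python3 - <<'E'
from plan import *;from station import env
s=env.get_state();R=np.array(s["orientation"])
p=s["tool_pos"]
a,A=tcp(72,80,12)
rows(p,R,[([.572,.1777,.18],Rt(-.6,0),6),([a[0],a[1],.18],A,14)])
E
```

```text
20 travel [[0.001, 0.0, -0.431], [0.0, 0.0, -0.431], [0.001, 0.0, -0.431], [0.001, 0.0, -0.431], [0.001, -0.0, -0.431], [0.001, -0.0, -0.432], [0.048, -0.43, 0.0], [0.049, -0.43, 0.001], [0.05, -0.43, 0.002], [0.051, -0.429, 0.002], [0.052, -0.43, 0.004], [0.053, -0.429, 0.004], [0.054, -0.43, 0.005], [0.054, -0.429, 0.006], [0.056, -0.429, 0.007], [0.056, -0.429, 0.008], [0.058, -0.429, 0.009], [0.058, -0.428, 0.01], [0.059, -0.429, 0.011], [0.06, -0.428, 0.012]] 
dr [[0.0, 0.001, 0.001], [0.001, 0.001, 0.001], [0.0, 0.001, 0.0], [0.001, 0.001, 0.001], [0.0, 0.001, 0.001], [0.001, 0.001, 0.001], [0.002, 0.143, -0.022], [0.003, 0.143, -0.023], [0.002, 0.143, -0.022], [0.002, 0.142, -0.022], [0.003, 0.143, -0.022], [0.002, 0.143, -0.023], [0.002, 0.143, -0.022], [0.003, 0.143, -0.022], [0.002, 0.143, -0.023], [0.002, 0.142, -0.022], [0.003, 0.143, -0.022], [0.002, 0.143, -0.023], [0.002, 0.143, -0.022], [0.003, 0.143, -0.022]]
max 0.432 0.143 end [ 0.5279 -0.1831  0.18  ]
```

Emit:
arm_command(travel=[[0,0,-0.2],[0,0,-0.4],[0,0,-0.5],[0,0,-0.5],[0,0,-0.5],[0,0,-0.49],[0.048,-0.43,0.0],[0.049,-0.43,0.0],[0.05,-0.43,0.0],[0.051,-0.43,0.0],[0.052,-0.43,0.0],[0.053,-0.43,0.0],[0.054,-0.43,0.01],[0.055,-0.43,0.01],[0.056,-0.43,0.01],[0.057,-0.43,0.01],[0.058,-0.43,0.01],[0.058,-0.43,0.01],[0.06,-0.43,0.01],[0.06,-0.425,0.01]], dr=[[0,0,0],[0,0,0],[0,0,0],[0,0,0],[0,0,0],[0,0,0],[0.002,0.143,-0.022],[0.002,0.143,-0.022],[0.002,0.143,-0.022],[0.002,0.143,-0.022],[0.002,0.143,-0.022],[0.002,0.143,-0.022],[0.002,0.143,-0.022],[0.002,0.143,-0.022],[0.002,0.143,-0.022],[0.002,0.143,-0.022],[0.002,0.143,-0.022],[0.002,0.143,-0.022],[0.002,0.143,-0.022],[0.002,0.143,-0.022]], grip=[1,1,1,1,1,1,1,1,1,1,1,1,1,1,1,1,1,1,1,1])

```text
time: 6.78
tool_pos: [0.5275, -0.1843, 0.18]
orientation: [[-0.978, -0.022, -0.209], [-0.022, 1.0, -0.004], [0.209, 0.001, -0.978]]
force: [0.2, -0.3, -3.6]
finger_gap: 0.204
gripper_force: 59.1
```

```bash
python3 - <<'E'
from plan import *;from station import env
s=env.get_state();R=np.array(s["orientation"]);print(where(s),s["tool_pos"])
a,A=tcp(72,70,12)
rows(s["tool_pos"],R,[(a,A,6)])
E
```

```text
([array([ 71.5,  -1.2, 133.7]), array([-135.8,   -1.2,  178. ])], np.float64(12.06)) [ 0.52749011 -0.18428635  0.17997033]
6 travel [[-0.038, 0.003, 0.173], [-0.038, 0.003, 0.173], [-0.038, 0.004, 0.173], [-0.038, 0.003, 0.174], [-0.038, 0.003, 0.173], [-0.038, 0.003, 0.173]] 
dr [[0.001, -0.002, 0.0], [0.002, -0.001, 0.0], [0.001, -0.002, 0.0], [0.001, -0.002, 0.001], [0.002, -0.002, -0.0], [0.001, -0.001, -0.0]]
max 0.174 0.002 end [ 0.5278 -0.1831  0.1161]
```

Emit:
arm_command(travel=[[-0.038,0.003,0.173],[-0.038,0.003,0.173],[-0.038,0.003,0.173],[-0.038,0.003,0.173],[-0.038,0.003,0.173],[-0.038,0.003,0.173],[0,0,0]], dr=[[0,0,0],[0,0,0],[0,0,0],[0,0,0],[0,0,0],[0,0,0],[0,0,0]], grip=[1,1,1,1,1,1,1])

```text
time: 7.65
tool_pos: [0.5278, -0.1821, 0.1151]
orientation: [[-0.977, -0.022, -0.21], [-0.022, 1.0, -0.003], [0.21, 0.001, -0.978]]
force: [0.8, 0.4, -4.4]
finger_gap: 0.198
gripper_force: 59.1
```

```bash
python3 - <<'E'
from plan import *;from station import env
s=env.get_state();R=np.array(s["orientation"])@Rt(0,0).T;print(where(s),s["tool_pos"])
o=np.array(s["tool_pos"])-R@OFF
F=Ro.from_euler("z",FY,degrees=True).as_matrix()
H=np.array([[-141.5,91,59],[-88,91,59],[-88,-91,59],[-141.5,-91,59],[88,91,59],[141.5,91,59],[141.5,-91,59],[88,-91,59]])/1e3@F.T+np.r_[FC,0]
PT=np.array([[-106,75,10],[106,75,10],[106,-75,10],[-106,-75,10]])/1e3@R.T+o
out=[]
for n,(x0,y0,w,h) in(("scene",(270,170,200,180)),("side",(255,110,160,120))):
    c=env.capture(n);np.savez(f"pics/{n}2.npz",**c)
    k=500/h if n=="scene" else 780/160
    k=2.0 if n=="scene" else 2.4
    a=cv2.resize(c["pixels"][y0:y0+h,x0:x0+w,::-1],None,fx=k*2/ (1 if 0 else 1)*.95,fy=k*2*.95,interpolation=cv2.INTER_CUBIC);k=k*1.9
    for P,col in((H,(0,0,255)),(PT,(255,0,0))):
        for p in proj(c,P):cv2.circle(a,tuple(((p+.5-[x0,y0])*k).astype(int)),3,col,1)
    cv2.imwrite(f"pics/{n}2.png",a[:600,:800]);print(a.shape)
E
```

```text
([array([71.9,  1. , 68.7]), array([-135.4,    0.9,  113.2])], np.float64(12.12)) [ 0.52782052 -0.18212211  0.11506575]
(684, 760, 3)
(547, 730, 3)
```

View pics/scene2.png

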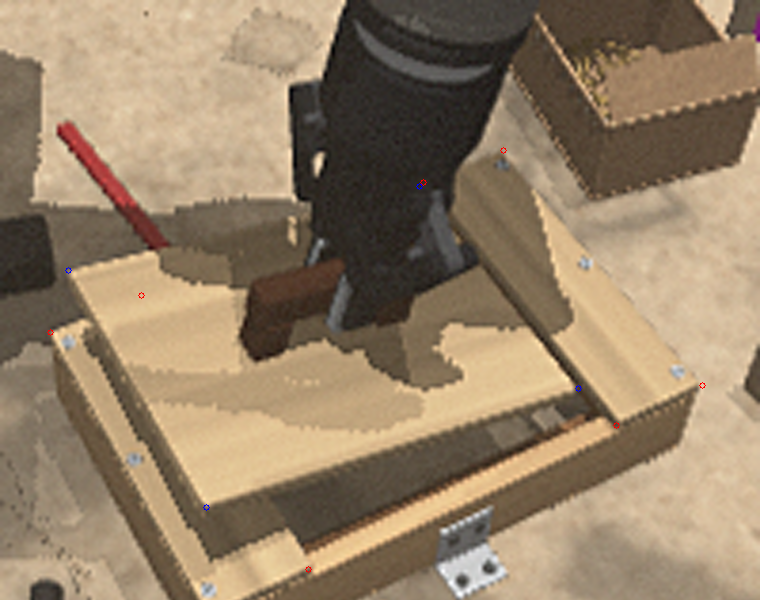

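View pics/side2.png

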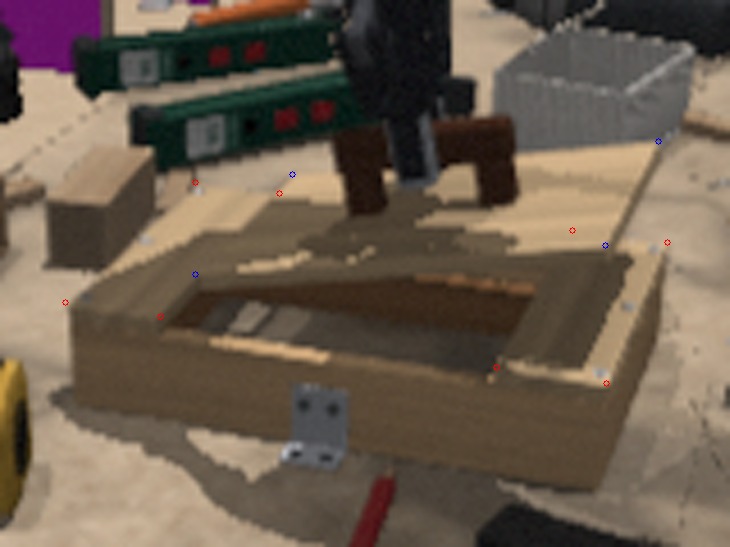

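The two close views agree: the predicted panel and frame corners fall within about 1–1.5 mm of the real ones, and the tipped panel sits just above the opening, clear of both rails. Next: descend into the opening.

```bash
python3 - <<'E'
from plan import *;from station import env
s=env.get_state();R=np.array(s["orientation"])
a,A=tcp(73,33,12);b,B=tcp(106,31.5,11.5)
p,Q=rows(s["tool_pos"],R,[(a,A,6)]);rows(p,Q,[(b,B,6)])
E
```

```text
6 travel [[-0.023, -0.002, 0.1], [-0.022, -0.001, 0.101], [-0.023, -0.002, 0.1], [-0.022, -0.001, 0.101], [-0.023, -0.002, 0.1], [-0.022, -0.002, 0.1]] 
dr [[0.001, -0.0, 0.0], [0.0, -0.0, 0.001], [0.001, -0.0, -0.0], [0.001, -0.0, 0.0], [0.0, -0.001, 0.0], [0.001, 0.0, 0.001]]
max 0.101 0.001 end [ 0.5289 -0.1831  0.0792]
6 travel [[-0.09, 0.0, -0.012], [-0.09, 0.0, -0.013], [-0.09, 0.0, -0.012], [-0.09, 0.0, -0.012], [-0.09, 0.0, -0.012], [-0.09, 0.0, -0.011]] 
dr [[-0.0, -0.014, -0.0], [-0.0, -0.014, -0.0], [-0.0, -0.013, -0.0], [-0.0, -0.014, -0.0], [-0.0, -0.014, -0.0], [-0.0, -0.014, -0.0]]
max 0.09 0.014 end [ 0.5614 -0.1824  0.0768]
```

Emit:
arm_command(travel=[[-0.023,-0.003,0.1],[-0.023,-0.003,0.1],[-0.023,-0.003,0.1],[-0.023,-0.003,0.1],[-0.023,-0.003,0.1],[-0.022,0,0.09],[0,0,0]], dr=[[0,0,0],[0,0,0],[0,0,0],[0,0,0],[0,0,0],[0,0,0],[0,0,0]], grip=[1,1,1,1,1,1,1])

```text
time: 8.62
tool_pos: [0.5287, -0.1832, 0.0792]
orientation: [[-0.978, -0.022, -0.209], [-0.022, 1.0, -0.004], [0.209, 0.001, -0.978]]
force: [0.3, -0.1, -4.9]
finger_gap: 0.205
gripper_force: 59.2
```

```bash
cat > go.py <<'E'
import sys
from plan import *;from station import env
s=env.get_state();print(where(s),np.round(s["force"],1),np.round(s["ft_torque"],2),s["time"])
p,R=s["tool_pos"],np.array(s["orientation"])
for w in sys.argv[1:]:
    x,z,t,n=map(float,w.split(","));a,A=tcp(x,z,t);p,R=rows(p,R,[(a,A,int(n))])
E
python3 go.py 106,32,11.5,6
```

```text
([array([72.8, -0.1, 33. ]), array([-1.345e+02, -1.000e-01,  7.730e+01])], np.float64(12.07)) [ 0.3 -0.1 -4.9] [-0.03 -0.27 -0.05] 8.625
6 travel [[-0.09, 0.0, -0.014], [-0.09, 0.001, -0.013], [-0.09, -0.0, -0.014], [-0.09, 0.0, -0.013], [-0.09, 0.001, -0.013], [-0.09, -0.0, -0.013]] 
dr [[0.002, -0.016, 0.0], [0.001, -0.015, 0.001], [0.002, -0.016, 0.0], [0.001, -0.016, 0.0], [0.002, -0.015, 0.001], [0.001, -0.016, 0.0]]
max 0.09 0.016 end [ 0.5614 -0.1823  0.0773]
```

Emit:
arm_command(travel=[[-0.09,0,-0.013],[-0.09,0,-0.013],[-0.09,0,-0.013],[-0.09,0,-0.013],[-0.09,0,-0.013],[-0.09,0,-0.013],[0,0,0]], dr=[[0,-0.016,0],[0,-0.016,0],[0,-0.016,0],[0,-0.016,0],[0,-0.016,0],[0,-0.016,0],[0,0,0]], grip=[1,1,1,1,1,1,1])

```text
time: 9.5
tool_pos: [0.562, -0.1825, 0.0776]
orientation: [[-0.98, -0.023, -0.198], [-0.022, 1.0, -0.004], [0.198, 0.001, -0.98]]
force: [-0.0, 0.1, -3.9]
finger_gap: 0.202
gripper_force: 59.2
```

```bash
python3 go.py 121,31,10,6
```

```text
([array([106.6,  -0.2,  32.5]), array([-101.2,   -0.2,   74.4])], np.float64(11.43)) [-0.   0.1 -3.9] [ 0.01 -0.26  0.03] 9.5
6 travel [[-0.038, 0.001, 0.003], [-0.039, 0.0, 0.004], [-0.038, 0.001, 0.004], [-0.038, 0.0, 0.003], [-0.038, 0.001, 0.004], [-0.039, 0.0, 0.005]] 
dr [[0.001, -0.04, 0.001], [0.0, -0.039, 0.0], [0.001, -0.04, 0.001], [0.001, -0.039, 0.0], [0.001, -0.04, 0.001], [0.0, -0.039, 0.0]]
max 0.039 0.04 end [ 0.5753 -0.182   0.0737]
```

Emit:
arm_command(travel=[[-0.038,0,0.004],[-0.038,0,0.004],[-0.038,0,0.004],[-0.038,0,0.004],[-0.038,0,0.004],[-0.038,0,0.004],[0,0,0]], dr=[[0,-0.04,0],[0,-0.04,0],[0,-0.04,0],[0,-0.04,0],[0,-0.04,0],[0,-0.04,0],[0,0,0]], grip=[1,1,1,1,1,1,1])

```text
time: 10.38
tool_pos: [0.5749, -0.1823, 0.0737]
orientation: [[-0.985, -0.022, -0.173], [-0.022, 1.0, -0.003], [0.174, 0.001, -0.985]]
force: [-0.0, -0.2, -4.0]
finger_gap: 0.204
gripper_force: 59.2
```

```bash
python3 go.py 123.5,30.5,9.5,3
```

```text
([array([120.6,  -0.2,  31. ]), array([-88.2,  -0.3,  67.8])], np.float64(9.99)) [-0.  -0.2 -4. ] [ 0.04 -0.22  0.  ] 10.375
3 travel [[-0.015, 0.001, 0.005], [-0.015, 0.002, 0.005], [-0.015, 0.001, 0.005]] 
dr [[0.002, -0.027, 0.001], [0.001, -0.028, 0.0], [0.002, -0.027, 0.001]]
max 0.015 0.028 end [ 0.5774 -0.182   0.0723]
```

Emit:
arm_command(travel=[[-0.015,0,0.005],[-0.015,0,0.005],[-0.015,0,0.005],[-0.015,0,-0.002],[0,0,0]], dr=[[0,-0.027,0],[0,-0.027,0],[0,-0.027,0],[0,0,0],[0,0,0]], grip=[1,1,1,1,1])

```text
time: 11.0
tool_pos: [0.5783, -0.1822, 0.0724]
orientation: [[-0.986, -0.022, -0.165], [-0.022, 1.0, -0.003], [0.165, 0.001, -0.986]]
force: [0.4, -0.3, -3.9]
finger_gap: 0.198
gripper_force: 59.2
```

Emit:
arm_command(travel=[[-0.012,0,-0.002],[0,0,0]], dr=[[0,0,0],[0,0,0]], grip=[1,1])

```text
time: 11.25
tool_pos: [0.579, -0.1822, 0.0724]
orientation: [[-0.986, -0.022, -0.165], [-0.022, 1.0, -0.003], [0.165, 0.001, -0.986]]
force: [-0.5, -0.4, -4.1]
finger_gap: 0.203
gripper_force: 59.2
```

```bash
python3 go.py
```

```text
([array([125.1,  -0.2,  30.5]), array([-84. ,  -0.2,  65.5])], np.float64(9.51)) [-0.5 -0.4 -4.1] [ 0.   -0.26 -0.03] 11.25
```

Emit:
arm_command(travel=[[-0.01,0,-0.002],[0,0,0]], dr=[[0,0,0],[0,0,0]], grip=[1,1])

```text
time: 11.5
tool_pos: [0.5796, -0.1822, 0.0724]
orientation: [[-0.986, -0.022, -0.165], [-0.022, 1.0, -0.003], [0.165, 0.001, -0.986]]
force: [-0.2, 0.1, -3.1]
finger_gap: 0.2
gripper_force: 59.2
```

Emit:
arm_command(travel=[[-0.01,0,-0.002],[0,0,0]], dr=[[0,0,0],[0,0,0]], grip=[1,1])

```text
time: 11.75
tool_pos: [0.5802, -0.1821, 0.0724]
orientation: [[-0.986, -0.022, -0.165], [-0.022, 1.0, -0.003], [0.165, 0.001, -0.986]]
force: [-0.7, 0.3, -4.2]
finger_gap: 0.202
gripper_force: 59.2
```

```bash
python3 go.py
```

```text
([array([126.3,  -0.2,  30.5]), array([-82.8,  -0.2,  65.6])], np.float64(9.51)) [-0.7  0.3 -4.2] [-0.01 -0.2  -0.04] 11.75
```

Emit:
arm_command(travel=[[-0.01,0,-0.002],[0,0,0]], dr=[[0,0,0],[0,0,0]], grip=[1,1])

```text
time: 12.0
tool_pos: [0.5809, -0.1821, 0.0724]
orientation: [[-0.986, -0.022, -0.165], [-0.022, 1.0, -0.003], [0.165, 0.001, -0.986]]
force: [0.9, 0.5, -2.9]
finger_gap: 0.201
gripper_force: 59.2
```

Emit:
arm_command(travel=[[-0.01,0,-0.002],[0,0,0]], dr=[[0,0,0],[0,0,0]], grip=[1,1])

```text
time: 12.25
tool_pos: [0.5813, -0.1821, 0.0724]
orientation: [[-0.986, -0.022, -0.166], [-0.022, 1.0, -0.003], [0.166, 0.001, -0.986]]
force: [-1.2, 0.1, -3.6]
finger_gap: 0.198
gripper_force: 59.3
```

```bash
python3 go.py
```

```text
([array([127.3,  -0.2,  30.5]), array([-81.8,  -0.3,  65.6])], np.float64(9.53)) [-1.2  0.1 -3.6] [-0.01 -0.06  0.01] 12.25
```

Emit:
arm_command(travel=[[-0.01,0,-0.002],[0,0,0]], dr=[[0,0,0],[0,0,0]], grip=[1,1])

```text
time: 12.5
tool_pos: [0.5815, -0.1822, 0.0724]
orientation: [[-0.986, -0.022, -0.166], [-0.022, 1.0, -0.003], [0.166, 0.001, -0.986]]
force: [-3.5, -0.9, -2.4]
finger_gap: 0.196
gripper_force: 59.4
```

```bash
python3 go.py
```

```text
([array([127.5,  -0.3,  30.4]), array([-81.5,  -0.3,  65.7])], np.float64(9.59)) [-3.5 -0.9 -2.4] [-0.1   0.38  0.14] 12.5
```

Contact with the far end board puts the frame about 2.5 mm further in x than I had estimated, so I'm correcting that and lowering the near edge.

```bash
sed -i 's/FC=np.array(\[.5537/FC=np.array([.5562/' plan.py; python3 go.py 125,30.3,6,8
```

```text
([array([125. ,  -0.2,  30.4]), array([-84. ,  -0.3,  65.7])], np.float64(9.59)) [-3.5 -0.9 -2.4] [-0.1   0.38  0.14] 12.5
8 travel [[0.003, 0.001, 0.014], [0.003, 0.0, 0.014], [0.003, 0.001, 0.014], [0.003, 0.0, 0.014], [0.003, 0.001, 0.014], [0.003, 0.0, 0.014], [0.004, 0.001, 0.014], [0.003, 0.0, 0.014]] 
dr [[0.001, -0.075, 0.0], [0.0, -0.074, 0.0], [0.001, -0.075, 0.001], [0.001, -0.075, -0.0], [0.0, -0.074, 0.0], [0.001, -0.075, 0.0], [0.001, -0.075, 0.001], [0.0, -0.074, -0.0]]
max 0.014 0.075 end [ 0.5791 -0.182   0.066 ]
```

Emit:
arm_command(travel=[[0.003,0,0.014],[0.003,0,0.014],[0.003,0,0.014],[0.003,0,0.014],[0,0,0]], dr=[[0,-0.075,0],[0,-0.075,0],[0,-0.075,0],[0,-0.075,0],[0,0,0]], grip=[1,1,1,1,1])

```text
time: 13.12
tool_pos: [0.5806, -0.1822, 0.0692]
orientation: [[-0.991, -0.022, -0.134], [-0.022, 1.0, -0.002], [0.134, 0.001, -0.991]]
force: [-5.2, -1.8, -1.7]
finger_gap: 0.203
gripper_force: 59.3
```

```bash
python3 go.py 125,30.2,6,4
```

```text
([array([125.4,  -0.2,  30.5]), array([-84.7,  -0.2,  59. ])], np.float64(7.72)) [-5.2 -1.8 -1.7] [-0.23  0.68  0.18] 13.125
4 travel [[0.004, 0.001, 0.015], [0.005, 0.001, 0.014], [0.004, 0.001, 0.015], [0.005, 0.001, 0.015]] 
dr [[0.001, -0.072, -0.0], [0.002, -0.071, -0.0], [0.001, -0.072, -0.0], [0.001, -0.071, -0.0]]
max 0.015 0.072 end [ 0.579  -0.182   0.0658]
```

Emit:
arm_command(travel=[[0.004,0,0.015],[0.004,0,0.015],[0.004,0,0.015],[0.004,0,0.015],[0,0,0]], dr=[[0,-0.072,0],[0,-0.072,0],[0,-0.072,0],[0,-0.072,0],[0,0,0]], grip=[1,1,1,1,1])

```text
time: 13.75
tool_pos: [0.5796, -0.1821, 0.0658]
orientation: [[-0.994, -0.022, -0.103], [-0.022, 1.0, -0.002], [0.104, 0.001, -0.995]]
force: [-2.0, -0.4, -3.5]
finger_gap: 0.2
gripper_force: 59.3
```

```bash
python3 go.py 125.3,29.7,3.5,6
```

```text
([array([ 1.256e+02, -1.000e-01,  3.020e+01]), array([-85.3,  -0.1,  52.2])], np.float64(5.94)) [-2.  -0.4 -3.5] [-0.1   0.33  0.09] 13.75
6 travel [[0.003, 0.0, 0.014], [0.004, 0.0, 0.014], [0.003, 0.001, 0.014], [0.004, -0.0, 0.014], [0.003, 0.0, 0.014], [0.004, 0.0, 0.014]] 
dr [[0.001, -0.068, 0.0], [0.001, -0.068, 0.0], [0.001, -0.067, 0.0], [0.001, -0.068, 0.0], [0.001, -0.068, 0.0], [0.001, -0.068, 0.0]]
max 0.014 0.068 end [ 0.5779 -0.182   0.0609]
```

Emit:
arm_command(travel=[[0.002,0,0.014],[0.002,0,0.014],[0.002,0,0.014],[0.002,0,0.014],[0.002,0,0.014],[0.002,0,0.014],[0,0,0]], dr=[[0,-0.068,0],[0,-0.068,0],[0,-0.068,0],[0,-0.068,0],[0,-0.068,0],[0,-0.068,0],[0,0,0]], grip=[1,1,1,1,1,1,1])

```text
time: 14.62
tool_pos: [0.5784, -0.1822, 0.0608]
orientation: [[-0.998, -0.022, -0.061], [-0.022, 1.0, -0.001], [0.061, 0.0, -0.998]]
force: [-0.7, 0.4, -3.9]
finger_gap: 0.202
gripper_force: 59.2
```

```bash
python3 go.py 125.7,29.2,1,6
```

```text
([array([125.8,  -0.2,  29.6]), array([-85.8,  -0.1,  42.6])], np.float64(3.5)) [-0.7  0.4 -3.9] [ 0.04 -0.07  0.04] 14.625
6 travel [[0.003, 0.0, 0.014], [0.003, 0.001, 0.014], [0.003, 0.0, 0.014], [0.003, 0.001, 0.014], [0.004, 0.0, 0.014], [0.003, 0.001, 0.014]] 
dr [[0.001, -0.069, -0.0], [0.001, -0.07, -0.0], [0.0, -0.069, -0.001], [0.001, -0.069, 0.0], [0.001, -0.07, 0.0], [0.001, -0.069, -0.0]]
max 0.014 0.07 end [ 0.5771 -0.182   0.0558]
```

Emit:
arm_command(travel=[[0.003,0,0.014],[0.003,0,0.014],[0.003,0,0.014],[0.003,0,0.014],[0.003,0,0.014],[0.003,0,0.014],[0,0,0]], dr=[[0,-0.069,0],[0,-0.069,0],[0,-0.069,0],[0,-0.069,0],[0,-0.069,0],[0,-0.069,0],[0,0,0]], grip=[1,1,1,1,1,1,1])

```text
time: 15.5
tool_pos: [0.5768, -0.1822, 0.0558]
orientation: [[-1.0, -0.022, -0.018], [-0.022, 1.0, 0.0], [0.018, 0.001, -1.0]]
force: [0.0, -0.4, -4.3]
finger_gap: 0.198
gripper_force: 59.2
```

```bash
python3 go.py 125.3,28.1,0.2,4
```

```text
([array([ 1.254e+02, -1.000e-01,  2.910e+01]), array([-86.5,  -0.1,  33. ])], np.float64(1.05)) [ 0.  -0.4 -4.3] [ 0.03 -0.02  0.01] 15.5
4 travel [[0.002, 0.001, 0.011], [0.002, 0.0, 0.01], [0.002, 0.001, 0.011], [0.002, 0.0, 0.011]] 
dr [[0.002, -0.035, -0.0], [0.001, -0.036, -0.0], [0.002, -0.035, -0.0], [0.001, -0.036, -0.0]]
max 0.011 0.036 end [ 0.5763 -0.1821  0.0532]
```

Emit:
arm_command(travel=[[0.003,0,0.008],[0.003,0,0.008],[0.003,0,0.008],[0.003,0,0.008],[0,0,0]], dr=[[0,-0.044,0],[0,-0.044,0],[0,-0.044,0],[0,-0.044,0],[0,0,0]], grip=[1,1,1,1,1])

```text
time: 16.12
tool_pos: [0.5761, -0.1822, 0.0539]
orientation: [[-1.0, -0.022, 0.0], [-0.022, 1.0, 0.001], [-0.0, 0.001, -1.0]]
force: [0.4, 0.1, -3.7]
finger_gap: 0.198
gripper_force: 59.2
```

```bash
python3 go.py 119,28.7,0,6
```

```text
([array([125.2,  -0.2,  29.1]), array([-86.8,  -0.2,  29.1])], np.float64(-0.0)) [ 0.4  0.1 -3.7] [ 0.01 -0.02 -0.  ] 16.125
6 travel [[0.017, 0.0, 0.001], [0.017, 0.001, 0.001], [0.018, 0.0, 0.001], [0.017, 0.001, 0.001], [0.017, 0.0, 0.002], [0.017, 0.001, 0.001]] 
dr [[0.001, 0.0, -0.0], [0.001, 0.0, -0.0], [0.001, 0.0, -0.0], [0.001, 0.0, -0.0], [0.001, 0.0, -0.0], [0.001, 0.0, -0.0]]
max 0.018 0.001 end [ 0.5699 -0.1822  0.0535]
```

Emit:
arm_command(travel=[[0.017,0,0],[0.017,0,0],[0.017,0,0],[0.017,0,0],[0.017,0,0],[0.017,0,0],[0.017,0,0],[0,0,0]], dr=[[0,0,0],[0,0,0],[0,0,0],[0,0,0],[0,0,0],[0,0,0],[0,0,0],[0,0,0]], grip=[1,1,1,1,1,1,1,1])

```text
time: 17.12
tool_pos: [0.569, -0.1824, 0.054]
orientation: [[-1.0, -0.022, 0.0], [-0.022, 1.0, 0.001], [-0.0, 0.001, -1.0]]
force: [0.5, 0.2, -3.3]
finger_gap: 0.203
gripper_force: 59.2
```

Emit:
arm_command(travel=[[0.017,0,0],[0.017,0,0],[0,0,0]], dr=[[0,0,0],[0,0,0],[0,0,0]], grip=[1,1,1])

```text
time: 17.5
tool_pos: [0.5669, -0.1824, 0.0539]
orientation: [[-1.0, -0.022, 0.0], [-0.022, 1.0, 0.001], [-0.0, 0.001, -1.0]]
force: [0.8, -0.9, -4.4]
finger_gap: 0.197
gripper_force: 59.2
```

Emit:
arm_command(travel=[[0.017,0,0],[0.017,0,0],[0,0,0]], dr=[[0,0,0],[0,0,0],[0,0,0]], grip=[1,1,1])

```text
time: 17.88
tool_pos: [0.5649, -0.1825, 0.0539]
orientation: [[-1.0, -0.022, 0.0], [-0.022, 1.0, 0.001], [-0.0, 0.001, -1.0]]
force: [-0.1, -0.2, -4.2]
finger_gap: 0.2
gripper_force: 59.2
```

Emit:
arm_command(travel=[[0.017,0,0],[0.017,0,0],[0,0,0]], dr=[[0,0,0],[0,0,0],[0,0,0]], grip=[1,1,1])

```text
time: 18.25
tool_pos: [0.5629, -0.1825, 0.0539]
orientation: [[-1.0, -0.022, 0.0], [-0.022, 1.0, 0.001], [-0.0, 0.001, -1.0]]
force: [0.6, -0.2, -3.4]
finger_gap: 0.2
gripper_force: 59.2
```

Emit:
arm_command(travel=[[0.017,0,0],[0.017,0,0],[0,0,0]], dr=[[0,0,0],[0,0,0],[0,0,0]], grip=[1,1,1])

```text
time: 18.62
tool_pos: [0.5609, -0.1825, 0.0539]
orientation: [[-1.0, -0.022, 0.0], [-0.022, 1.0, 0.001], [-0.0, 0.001, -1.0]]
force: [0.1, -0.4, -3.3]
finger_gap: 0.201
gripper_force: 59.2
```

Emit:
arm_command(travel=[[0.017,0,0],[0.017,0,0],[0,0,0]], dr=[[0,0,0],[0,0,0],[0,0,0]], grip=[1,1,1])

```text
time: 19.0
tool_pos: [0.5588, -0.1826, 0.0539]
orientation: [[-1.0, -0.022, 0.0], [-0.022, 1.0, 0.001], [-0.0, 0.001, -1.0]]
force: [-0.0, -0.2, -4.2]
finger_gap: 0.196
gripper_force: 59.2
```

Emit:
arm_command(travel=[[0.017,0,0],[0.017,0,0],[0,0,0]], dr=[[0,0,0],[0,0,0],[0,0,0]], grip=[1,1,1])

```text
time: 19.38
tool_pos: [0.5568, -0.1827, 0.054]
orientation: [[-1.0, -0.022, 0.0], [-0.022, 1.0, 0.001], [-0.0, 0.001, -1.0]]
force: [-0.1, -0.5, -3.6]
finger_gap: 0.2
gripper_force: 59.2
```

Emit:
arm_command(travel=[[0.017,0,0],[0.017,0,0],[0,0,0]], dr=[[0,0,0],[0,0,0],[0,0,0]], grip=[1,1,1])

```text
time: 19.75
tool_pos: [0.5547, -0.1827, 0.0539]
orientation: [[-1.0, -0.022, 0.0], [-0.022, 1.0, 0.001], [-0.0, 0.001, -1.0]]
force: [0.3, 0.1, -3.9]
finger_gap: 0.199
gripper_force: 59.2
```

Emit:
arm_command(travel=[[0.017,0,0],[0.017,0,0],[0,0,0]], dr=[[0,0,0],[0,0,0],[0,0,0]], grip=[1,1,1])

```text
time: 20.12
tool_pos: [0.5527, -0.1827, 0.0539]
orientation: [[-1.0, -0.022, 0.0], [-0.022, 1.0, 0.001], [-0.0, 0.001, -1.0]]
force: [0.1, 0.2, -3.7]
finger_gap: 0.205
gripper_force: 59.2
```

Emit:
arm_command(travel=[[0.017,0,0],[0.017,0,0],[0,0,0]], dr=[[0,0,0],[0,0,0],[0,0,0]], grip=[1,1,1])

```text
time: 20.5
tool_pos: [0.5508, -0.1828, 0.054]
orientation: [[-1.0, -0.022, 0.0], [-0.022, 1.0, 0.001], [-0.0, 0.001, -1.0]]
force: [0.1, -1.2, -3.3]
finger_gap: 0.202
gripper_force: 59.2
```

Emit:
arm_command(travel=[[0.017,0,0],[0.017,0,0],[0,0,0]], dr=[[0,0,0],[0,0,0],[0,0,0]], grip=[1,1,1])

```text
time: 20.88
tool_pos: [0.5495, -0.1828, 0.0543]
orientation: [[-1.0, -0.022, 0.002], [-0.022, 1.0, 0.0], [-0.002, 0.0, -1.0]]
force: [5.4, 2.7, -3.7]
finger_gap: 0.201
gripper_force: 59.3
```

Contact: the force rose to 5.4 N. Adding about 1 mm and holding.

Emit:
arm_command(travel=[[0.012,0,0],[0,0,0],[0,0,0]], dr=[[0,0,0],[0,0,0],[0,0,0]], grip=[1,1,1])

```text
time: 21.25
tool_pos: [0.5492, -0.1828, 0.0544]
orientation: [[-1.0, -0.022, 0.003], [-0.022, 1.0, 0.0], [-0.003, 0.0, -1.0]]
force: [5.7, 2.2, -3.4]
finger_gap: 0.2
gripper_force: 59.3
```

```bash
python3 go.py
```

```text
([array([98.4, -0.1, 30. ]), array([-1.136e+02, -1.000e-01,  2.930e+01])], np.float64(-0.17)) [ 5.7  2.2 -3.4] [ 0.41 -1.04  0.08] 21.25
```

Emit:
arm_command(travel=[[0.012,0,0],[0,0,0],[0,0,0],[0,0,0]], dr=[[0,0,0],[0,0,0],[0,0,0],[0,0,0]], grip=[1,1,1,1])

```text
time: 21.75
tool_pos: [0.5489, -0.1828, 0.0546]
orientation: [[-1.0, -0.022, 0.004], [-0.022, 1.0, -0.0], [-0.004, -0.0, -1.0]]
force: [7.6, 3.2, -3.6]
finger_gap: 0.196
gripper_force: 59.3
```

```bash
python3 go.py
```

```text
([array([98. , -0.2, 30.2]), array([-113.9,   -0.2,   29.4])], np.float64(-0.22)) [ 7.6  3.2 -3.6] [ 0.41 -1.3  -0.01] 21.75
```

Emit:
arm_command(travel=[[-0.015,0,0],[-0.015,0,0],[-0.013,0,0],[0,0,0.007],[0,0,0.007],[0,0,0]], dr=[[0,0,0],[0,0,0],[0,0,0],[0,0,0],[0,0,0],[0,0,0]], grip=[1,1,1,1,1,1])

```text
time: 22.5
tool_pos: [0.5499, -0.1829, 0.0532]
orientation: [[-1.0, -0.022, 0.0], [-0.022, 1.0, 0.0], [-0.0, 0.0, -1.0]]
force: [4.1, 0.8, -1.3]
finger_gap: 0.199
gripper_force: 59.5
```

```bash
python3 go.py
```

```text
([array([99. , -0.3, 28.4]), array([-113. ,   -0.3,   28.3])], np.float64(-0.02)) [ 4.1  0.8 -1.3] [-0.01 -0.62  0.09] 22.5
```

Emit:
arm_command(travel=[[-0.012,0,0.003],[0,0,0.002],[0,0,0]], dr=[[0,0,0],[0,0,0],[0,0,0]], grip=[1,1,1])

```text
time: 22.88
tool_pos: [0.5503, -0.1829, 0.0528]
orientation: [[-1.0, -0.022, -0.0], [-0.022, 1.0, 0.0], [0.0, 0.0, -1.0]]
force: [1.6, -1.7, -1.6]
finger_gap: 0.197
gripper_force: 59.6
```

```bash
python3 go.py
```

```text
([array([99.4, -0.3, 28. ]), array([-112.6,   -0.3,   28. ])], np.float64(0.02)) [ 1.6 -1.7 -1.6] [-0.03 -0.24  0.06] 22.875
```

Emit:
arm_command(travel=[[0,0,0],[0,0,0],[0,0,0],[0,0,0],[0,0,0],[0,0,-0.1],[0,0,-0.3],[0,0,-0.4],[0,0,-0.4],[0,0,-0.4],[0,0,-0.4],[0,0,-0.4],[0,0,0]], dr=[[0,0,0],[0,0,0],[0,0,0],[0,0,0],[0,0,0],[0,0,0],[0,0,0],[0,0,0],[0,0,0],[0,0,0],[0,0,0],[0,0,0],[0,0,0]], grip=[0.5,0.3,0,0,0,0,0,0,0,0,0,0,0])

```text
time: 24.5
tool_pos: [0.5515, -0.1833, 0.199]
orientation: [[-1.0, -0.022, 0.004], [-0.022, 1.0, -0.001], [-0.004, -0.002, -1.0]]
force: [-0.7, -0.1, -1.1]
finger_gap: 1.0
gripper_force: 0.0
```

```bash
python3 - <<'E'
from plan import *;from station import env
s=env.get_state();print(s["time"],s["force"],s["finger_gap"])
c=env.capture("wrist");a=c["pixels"][:,:,::-1].copy()
F=Ro.from_euler("z",FY,degrees=True).as_matrix()
for P,col in(([[-64.6,y,64+18-.0] for y in(-9,9)],(255,0,0)),([[-88,y,59] for y in(-79,79)]+[[88,y,59] for y in(-79,79)],(0,0,255)),([[-6.6+k,y,28+54] for k in(-48,48) for y in(-9,9)],(0,255,0))):
    if col==(255,0,0):continue
    for p in proj(c,np.array(P)/1e3@F.T+np.r_[FC,0]):cv2.circle(a,tuple(int(x) for x in p),3,col,1)
cv2.imwrite("pics/wrist3.png",a)
E
```

```text
24.5 [-0.66909823 -0.12721547 -1.11024202] 1.000204353685196
```

View pics/wrist3.png

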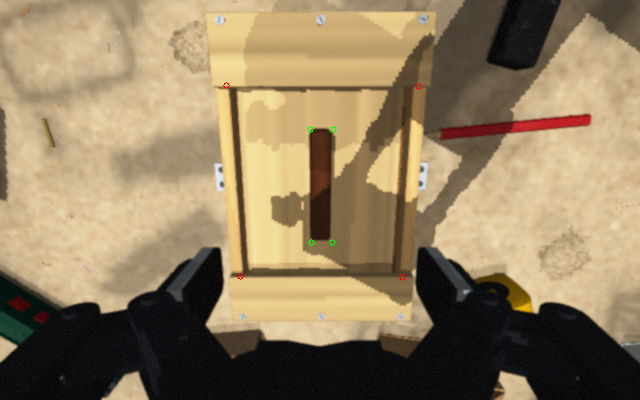

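The wrist view shows the panel lying under both rails. The handle at (320,185) is where it was released, so it did not spring back, and the tools were not moved.

```bash
python3 -c "
from station import env
print(env.sign_off())"
```

```text
the job is handed in; nothing more can be done
None
```

The panel is in the frame, flat on the ledges under both rails and against the buffers (measured push about 7.6 N, eased to about 1.6 N before letting go), and the job was handed in at about 25 s; no verdict came back.

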